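# Carry an unevenly loaded pot carrier level into its spill tray

### The job

Take the slide mailer out of the blue spill tray and lay it flat on a free spot beside the tray, then bring the loaded pot carrier into the tray. Some pots are full and some nearly empty, so slide its orange handle along the rail and try it with small lifts, barely off the platform, until the carrier hangs level. Lift it only by that handle, carry it level and lower it gently until it stands flat on the tray floor with all pots in their wells; let go, and disturb nothing else.

Things in the scene. Friction and masses are not known exactly. Their poses are not given: they have to be found in the camera images.
- carrier: The pot carrier: an open steel box 162 mm long, 58 mm wide, 31 mm high with three square wells in a row, a wire frame at each end and a flat aluminium rail (10 mm wide, 12 mm high, centre 100 mm up) along its whole length above the pots. Loaded 0.4 to 0.5 kg. Origin: centre of its underside (rubber feet); x along the length and the rail, z up. It stands on the platform.
- rail: The aluminium rail with scale ticks, part of the carrier. Origin: the rail's centre, 100 mm above the carrier's underside, axes as the carrier's.
- slider (a joint): Where the black slider with the handle stands along the rail, in m: 0 at the middle of the carrier, positive towards the carrier's +x end, -0.05 to 0.05. It slides stiffly (about 1.5 N) and stays where it is left, also under load; while the carrier stands on its feet the gripped handle can be pushed along the rail without moving the carrier.
- handle (a joint): Lean of the handle against the carrier about its cross pin (118 mm above the carrier's underside), rad, 0 when square. With the handle held upright and the carrier hanging: negative = the carrier's +x end hangs low (move the handle towards +x), positive = its -x end. Swings freely to 0.5; a very weak spring keeps it upright when let go. The loaded carrier's mass centre lies some 75 mm below the pin.
- handle_grip (a point): Centre of the handle's orange grip plate: 44 mm along the rail, 14 mm thick across it, 48 mm tall, 160 mm above the carrier's underside and 42 mm above the cross pin. The axes are the carrier's when upright. It may start anywhere along the rail, upright.
- tray: The blue plastic spill tray, fixed on the platform: 200 x 98 mm outside (208 x 106 over the rim), 192 x 90 mm inside, rim 23 mm high, floor 4 mm thick. Origin: centre of its underside; x along its length.
- slide_mailer: A slide mailer, a flat blue-lidded plastic box 82 x 30 x 15 mm that lies in the tray at the start, roughly along the tray. Origin: centre of its underside; its length is along y, its 30 mm width along x.
- platform: The low stainless platform that bridges the shut laptop: 348 mm deep (x) by 365 mm wide (y), its flat top 45 mm above the bench. Fixed; origin: centre of its footprint on the bench (z = 0). Carrier, tray, dropper bottle, timer and a spare pot stand on it.
- specimen_pot_1: Screw-lid specimen pot (white lid, green band), 49 mm across, 65 mm tall, standing in one of the carrier's wells (wells 53 mm apart, floor 6 mm above the carrier's underside). It may be full or nearly empty, which cannot be seen; which pot stands in which well changes. Origin: centre of its underside.
- specimen_pot_2: Screw-lid specimen pot (red lid, red band), 49 mm across, 65 mm tall, standing in one of the carrier's wells (wells 53 mm apart, floor 6 mm above the carrier's underside). It may be full or nearly empty, which cannot be seen; which pot stands in which well changes. Origin: centre of its underside.
- specimen_pot_3: Screw-lid specimen pot (white lid, blue band), 49 mm across, 65 mm tall, standing in one of the carrier's wells (wells 53 mm apart, floor 6 mm above the carrier's underside). It may be full or nearly empty, which cannot be seen; which pot stands in which well changes. Origin: centre of its underside.
- dropper_1: A brown dropper bottle, 28 mm across, 100 mm tall, loose, standing between carrier and tray. Origin: centre of its underside.
- timer: A bench timer, 66 mm wide (y), 32 mm deep (x), 67 mm tall, loose near the platform's right edge. Origin: centre of its underside.
- specimen_pot_5: A spare specimen pot (white lid, red band), 49 mm across, 65 mm tall, loose near the platform's right edge; not part of the load. Origin: centre of its underside.
There are look-alikes about, which are no part of the job. Of the things like the specimen_pot_2, leave any that is turquoise; of the rest the larger one is meant.

How it is judged:
By the outcome, as a careful person would: the job done as asked, in the order asked, and still so for the second after the job is handed in, with the robot touching nothing.
It also fails if it takes over 64 s, if anything falls off the work surface, if the arm or the gripper's body presses on something with over 40 N, if the wrist force passes 120 N, or if a joint passes its speed limit or range.

### The arm

A 7-joint arm with a two-finger parallel gripper is mounted at the origin on a cart in front of the work surface, level with it; the furniture and walls round the work are solid. World frame = base frame: x ahead of the robot, y to its left, z up, the work surface at z = 0. Lengths are in m, angles in rad, forces in N, time in s.
With the tool pointing down it reaches from about 0.4 to 0.85 m from the base axis. Payload 4.5 kg.
Tool frame: the origin (TCP) lies at the very end of the fingers, on their centre line; the grasp point (between the pads) lies 19 mm behind it; z points along the fingers, y is the line along which they close (so a half turn about z gives the same grasp; the last joint's range is limited). The gripper opens to 88 mm and grips with 3 to 60 N. Pads are 18 mm wide; open, the fingers measure 123 mm over their backs; the gripper's body (75 mm by 187 mm) begins 45 mm behind the grasp point.
Start: joints at [1.247, 0.689, -0.195, 1.565, 0.157, 0.902, -0.215], TCP at [0.219, -0.585, 0.239] pointing down, gripper open.
Joint ranges: [-3.01, 3.01], [-0.46, 2.08], [-1.47, 1.51], [0.13, 2.56], [-1, 4.14], [0.04, 2.09], [-2.66, 2.66]. Speed limits (rad/s): [2.57, 2.57, 3.14, 3.14, 3.14, 3.14, 3.14].

### API

Orientations are given as a rotation vector (axis times angle).
In Python, from plant import robot gives the robot as it stands.
- The arm moves only by the tool jog_arm, never from a script. Its argument "steps" is a list of rows, each an object of numbers: "tx", "ty", "tz": the shift along the tool's x, y, z in units of 40 mm (1.0 is 40 mm); "rx", "ry", "rz": the turn, a rotation vector about the tool's x, y, z in units of 8 degrees (1.0 is 8 degrees). In form: [{"tx": .., "ty": .., "tz": .., "rx": .., "ry": .., "rz": ..}, ...]. A call has 1 to 5 rows; each row is the pose to reach, as a shift and turn from the pose commanded when the call began, along the tool's axes at that moment; what a row does not reach only later rows make up. A row lasts 1/8 s, in which the tool goes at most 62.5 mm and 10.7 degrees, less where a joint would pass 70% of its speed; a pose out of reach is approached as far as the arm can. A call with a gripper value outside its range is refused whole. "jaw" is the closure, from 0 (fully open) to 1 (shut), set as the call begins (left out, the last holds). The fingers move at their own pace and stop on an object; "force" is the grip in N (left out, the last holds). Time passes only in rows, so rows that repeat a pose let the fingers close. It gives the time, the measured TCP pose, the force, the opening and the grip force at its end, in the units of the state.
- robot.sense(): the state, without advancing time (a new reading comes with each control period).
- robot.grab_frame(name): name is "side" or "top"; returns (picture, depth): 420x560x3 uint8, red, green, blue; 420x560 float32, m along the optical axis (not along the pixel's ray), 0 where there is no reading.
- robot.calibration(name): a dict with "fov_y" (degrees; the focal length in pixels is half the picture's height over the tangent of half this angle, whatever the lens; pixels are square), "cx", "cy" (the principal point, pixels), "extrinsics" (4x4, takes a point from camera to world coordinates). Camera axes: x right, y up, looking along -z (the intrinsics and any distortion apply to the point x, -y, -z); pixel columns grow to the right and rows downward; lengths in m; the calibration is good to about 2 mm. A picture is of the moment at which its call begins. calibration takes no time and is no camera call.
- robot.finish_job(): hands the job in; it is judged then, once.
The state is a dict: "clock": time; "q": joint angles; "joint_vel": joint speeds; "joint_efforts": joint torques, N m; "ee_pos": TCP position; "eef_rot": TCP orientation; "contact_force": force on the tool from outside, world axes, zero at the start; "wrist_torque": the same for the moment, N m; "grip_width": finger opening in m; "finger_force": force on a finger pad.
Only numpy, scipy, OpenCV 4.12 (cv2) and the standard library are available. Lean on these libraries where they do the work, as an engineer would, in place of code of your own. Each camera call takes 0.05 s, during which the arm holds its last target. There are 200 camera calls.

## Working session

There is one attempt and no reset: what is moved stays moved. The work goes in short steps, Python scripts to look and compute and a tool call to move; the robot and the scene stay as the last step left them, time stands still between calls to the robot, and variables do not carry over. Pictures are saved under pics/ and viewed, at most 10 in all, crops included, and the job is handed in when it is done.

Besides the shell and the picture viewer there is one more tool, called after "Emit:" as name(argument=value, ...) on one line, values as JSON. jog_arm: Moves the arm, as the interface text tells. Its arguments: {"type":"object","properties":{"steps":{"type":"array"},"jaw":{"type":"number"},"force":{"type":"number"}},"required":["steps"]}

```bash
ls; mkdir -p pics; cat > h.py <<'E'
import numpy as np, cv2
from plant import robot
from scipy.spatial.transform import Rotation as R
def grab(n):
    im,d=robot.grab_frame(n); c=robot.calibration(n); return im,d,c
def cloud(d,c):
    f=d.shape[0]/2/np.tan(np.radians(c["fov_y"])/2)
    v,u=np.mgrid[:d.shape[0],:d.shape[1]]
    p=np.stack([(u-c["cx"])/f*d,-(v-c["cy"])/f*d,-d],-1)
    E=np.array(c["extrinsics"]); w=p@E[:3,:3].T+E[:3,3]; w[d<=0]=np.nan; return w
E
python3 - <<'E'
from h import *
for n in("side","top"):
    im,d,c=grab(n); cv2.imwrite(f"pics/{n}0.png",im[:,:,::-1]); np.save(f"{n}0.npy",cloud(d,c)); print(n,c)
print(robot.sense())
E
```

```text
pics
side {'fov_y': 53.121094336980704, 'cx': 278.71291940141265, 'cy': 211.742265628037, 'extrinsics': array([[ 9.35131725e-01,  2.56858516e-01, -2.44033523e-01,
         4.22389171e-01],
       [-3.54300010e-01,  6.77166142e-01, -6.44916676e-01,
        -6.97645308e-01],
       [-4.01100955e-04,  6.89543123e-01,  7.24244517e-01,
         7.51151895e-01],
       [ 0.00000000e+00,  0.00000000e+00,  0.00000000e+00,
         1.00000000e+00]])}
top {'fov_y': 45.441181187042304, 'cx': 287.3715001429322, 'cy': 219.27115156336666, 'extrinsics': array([[-0.00488333,  0.99529648, -0.09675265,  0.51483733],
       [-0.99995447, -0.00406708,  0.00863186, -0.16026017],
       [ 0.00819775,  0.0967904 ,  0.99527103,  1.26745516],
       [ 0.        ,  0.        ,  0.        ,  1.        ]])}
{'clock': 0.1, 'q': array([ 1.24680146,  0.68989351, -0.19453258,  1.5662292 ,  0.15729707,
        0.90249096, -0.21514242]), 'joint_vel': array([-5.40372123e-04, -7.11774111e-04, -1.18514746e-04, -2.99070308e-03,
       -8.36575423e-04, -8.84798464e-05,  1.31478122e-04]), 'joint_efforts': array([-4.24235623e-03, -5.28502679e+01, -1.27166301e+00, -1.53838313e+01,
       -5.24971692e-02,  2.00704671e-03,  2.93520122e-05]), 'ee_pos': array([ 0.21865149, -0.58490671,  0.23799755]), 'eef_rot': array([-3.08988708e+00, -5.58810832e-01,  6.21236686e-04]), 'contact_force': array([-0.0829811 , -0.40060456,  0.20194482]), 'wrist_torque': array([-0.01279928,  0.0369926 , -0.02164709]), 'finger_force': 0.0, 'grip_width': 0.08844663831042299}
```

View pics/top0.png

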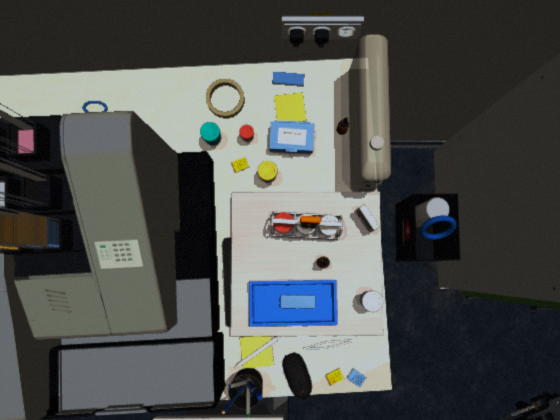

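View pics/side0.png

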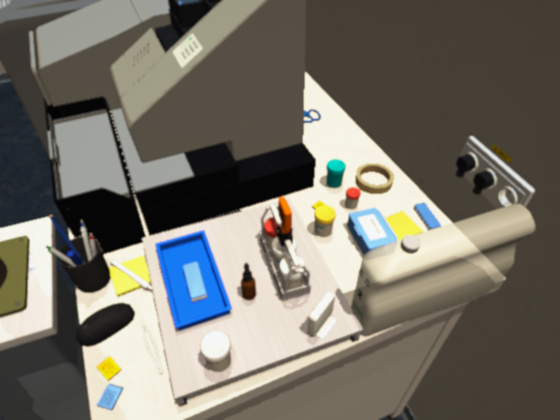

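The top view shows the platform at (230–385, 192–335). On it are the tray (292,304) with the mailer (297,302), and the carrier (305,225) with the orange handle (311,220) and the red-lid pot at (283,222). The dropper is at (322,262), the spare pot at (371,300) and the timer at (368,217).

Things that could be mistaken for the ones I want:
- **Red pot:** the carrier's pot is at (283,222). The small red pot (246,132) and the turquoise pot (210,132) are look-alikes and stay where they are.
- **Mailer:** it is the one in the tray at (297,302). The blue box (292,137), the blue bit (289,78) and the blue note (357,377) are not.

```bash
cat > m.py <<'E'
from h import *
im=cv2.imread("pics/top0.png"); W=np.load("top0.npy"); hsv=cv2.cvtColor(im,cv2.COLOR_BGR2HSV)
def box(name,m):
    P=W[m&np.isfinite(W[...,2])]; P=P[:,:]
    (c,s,a)=cv2.minAreaRect((P[:,:2]*1000).astype(np.float32))
    print(name,len(P),"c",np.round(c,1),"size",np.round(s,1),"ang",round(a,1),"z",np.round(np.percentile(P[:,2],[5,50,95])*1000))
v,u=np.mgrid[:420,:560]
roi=lambda a,b,c,d:(u>=a)&(u<=b)&(v>=c)&(v<=d)
z=W[...,2]; H,S,V=[hsv[...,i] for i in range(3)]
box("trayrim",roi(240,350,270,335)&(H>100)&(H<125)&(S>150)&(z>.062))
box("trayall",roi(240,350,270,335)&(H>100)&(H<125)&(S>150))
box("mailer",roi(275,320,290,312)&(z>.056)&(z<.08))
box("handle",roi(290,335,205,235)&(H>5)&(H<20)&(S>150)&(z>.15))
box("rail",roi(262,350,205,240)&(z>.142)&(z<.158))
box("carrierbody",roi(258,352,200,250)&(z>.065)&(z<.16))
box("dropper",roi(308,335,245,275)&(z>.06))
box("pot5",roi(350,390,280,320)&(z>.08))
box("timer",roi(352,385,195,240)&(z>.08))
box("platform",roi(225,390,185,340)&(abs(z-.045)<.006))
y,x=302,298
cv2.imwrite("pics/crop.png",cv2.resize(im[185:340,225:390],None,fx=4.5,fy=3.8,interpolation=cv2.INTER_CUBIC))
E
python3 m.py
```

```text
trayrim 831 c [ 433.  -182.2] size [104.9 207.5] ang 0.6 z [64. 68. 72.]
trayall 3481 c [ 433.  -182.2] size [104.9 207.5] ang 0.6 z [46. 50. 70.]
mailer 435 c [ 442.5 -194. ] size [78.8 39.9] ang 89.6 z [60. 64. 68.]
handle 159 c [ 615.8 -216.6] size [41.6 14.2] ang 88.1 z [187. 228. 232.]
rail 308 c [ 616.6 -213.2] size [160.9  25. ] ang 86.5 z [144. 151. 156.]
carrierbody 1284 c [ 616.7 -213.2] size [161.9  61.1] ang 87.7 z [ 72. 116. 153.]
dropper 118 c [ 527.4 -254.2] size [27.  25.8] ang 88.1 z [ 76.  97. 144.]
pot5 367 c [ 438.8 -362.6] size [47.6 45.5] ang 89.0 z [105. 110. 113.]
timer 260 c [ 631.1 -359.4] size [65.3 17.6] ang 32.5 z [ 87. 111. 115.]
platform 16900 c [ 535.8 -216.1] size [365.7 364.8] ang 90.0 z [42. 46. 50.]
```

View pics/crop.png

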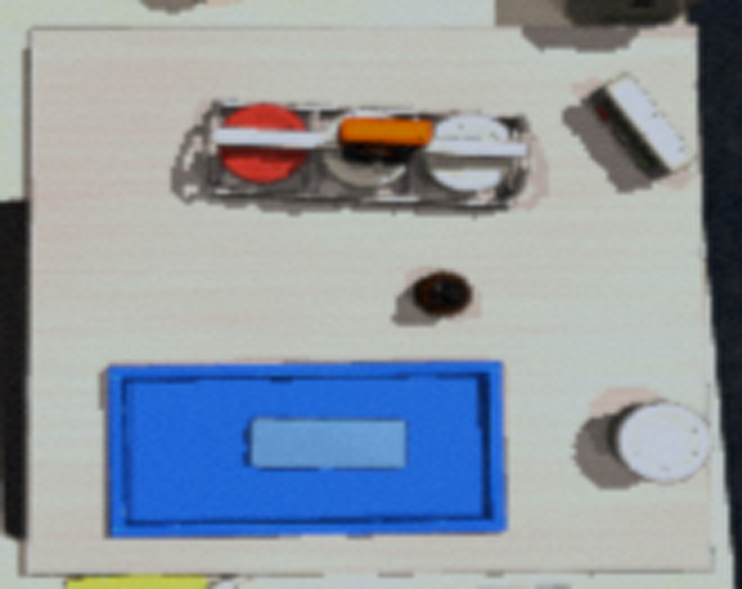

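The close crop confirms it: red, grey/green and white pots are in the carrier, and the light-blue mailer (crop 328,443) lies in the tray, clear of its walls. Next I work out the first move.

```bash
cat >> h.py <<'E'
def units(x,y,z,psi,s=None):
    "row (tool units) from the present pose to TCP x,y,z with tool x at yaw psi deg, pointing down"
    s=s or robot.sense(); R0=R.from_rotvec(s["eef_rot"])
    a=np.radians(psi/2); R1=R.from_rotvec(np.pi*np.array([np.cos(a),np.sin(a),0]))
    t=R0.inv().apply(np.array([x,y,z])-s["ee_pos"])/.04
    r=np.degrees((R0.inv()*R1).as_rotvec())/8
    print("t",np.round(t,3),"r",np.round(r,3),"pos",np.round(s["ee_pos"],4),"F",np.round(s["contact_force"],2),"T",np.round(s["wrist_torque"],3),"w",round(s["grip_width"],4),"clk",round(s["clock"],2))
E
cat > m2.py <<'E'
from m import *
box("mailer2",roi(275,320,290,312)&(H>95)&(H<112)&(S<170)&(z>.056))
P=W[roi(150,230,100,335)]; print("appliance min y by z>.1:",np.nanmin(P[P[:,2]>.1][:,1]), "z max in left strip", np.nanmax(W[237:335,212:229,2]))
E
python3 m2.py | tail -2; python3 -c "
from h import *
units(.437,-.186,.18,90)"
```

```text
mailer2 432 c [ 436.8 -194. ] size [78.9 28.6] ang 89.4 z [60. 64. 69.]
appliance min y by z>.1: -0.004623666666896675 z max in left strip 0.14999503041582507
t [ 8.606 -7.427  1.461] r [-1.100e-02 -6.000e-03 -8.687e+00] pos [ 0.2187 -0.5849  0.238 ] F [-0.08 -0.4   0.2 ] T [-0.013  0.037 -0.022] w 0.0884 clk 0.1
```

Emit:
jog_arm(steps=[{"tx": 8.6,"ty": -7.43,"tz": 1.0,"rz": -8.69},{"tx": 8.6,"ty": -7.43,"tz": 1.0,"rz": -8.69},{"tx": 8.6,"ty": -7.43,"tz": 1.0,"rz": -8.69},{"tx": 8.6,"ty": -7.43,"tz": 1.0,"rz": -8.69},{"tx": 8.6,"ty": -7.43,"tz": 1.0,"rz": -8.69}], jaw=0.58, force=15)

```text
validation failed for argument at $.st...
```

```bash
python3 -c "
from h import *
units(.437,-.186,.18,90)"
```

```text
t [ 8.606 -7.427  1.461] r [-1.100e-02 -6.000e-03 -8.687e+00] pos [ 0.2187 -0.5849  0.238 ] F [-0.08 -0.4   0.2 ] T [-0.013  0.037 -0.022] w 0.0884 clk 0.1
```

Emit:
jog_arm(steps=[{"tx": 1.2,"ty": -1.0,"tz": 0.1,"rx": 0,"ry": 0,"rz": -1.2},{"tx": 2.4,"ty": -2.0,"tz": 0.2,"rx": 0,"ry": 0,"rz": -2.4},{"tx": 3.6,"ty": -3.1,"tz": 0.4,"rx": 0,"ry": 0,"rz": -3.7},{"tx": 4.8,"ty": -4.1,"tz": 0.6,"rx": 0,"ry": 0,"rz": -5.0},{"tx": 6.0,"ty": -5.2,"tz": 0.8,"rx": 0,"ry": 0,"rz": -6.2}], jaw=0.58, force=15)

```text
clock: 0.72
ee_pos: [0.3685, -0.311, 0.2073]
eef_rot: [2.567, 1.811, 0.001]
contact_force: [0.1, -0.6, 0.1]
grip_width: 0.0401
finger_force: 0.0
```

```bash
python3 -c "
from h import *
units(.437,-.186,.18,90)"
```

```text
t [3.517 0.565 0.684] r [ 4.000e-03 -1.000e-03 -2.449e+00] pos [ 0.3685 -0.311   0.2073] F [ 0.1  -0.59  0.12] T [-0.062 -0.193 -0.024] w 0.0401 clk 0.72
```

Emit:
jog_arm(steps=[{"tx": 1.5,"ty": 0.2,"tz": 0.3,"rx": 0,"ry": 0,"rz": -1.2},{"tx": 2.6,"ty": 0.5,"tz": 0.6,"rx": 0,"ry": 0,"rz": -2.4},{"tx": 2.6,"ty": 0.5,"tz": 0.6,"rx": 0,"ry": 0,"rz": -2.4},{"tx": 2.6,"ty": 0.5,"tz": 0.6,"rx": 0,"ry": 0,"rz": -2.4}])

```text
clock: 1.23
ee_pos: [0.4213, -0.2223, 0.1834]
eef_rot: [-2.236, -2.206, 0.002]
contact_force: [-0.3, 0.1, 0.4]
grip_width: 0.0373
finger_force: 0.0
```

```bash
python3 -c "
from h import *
units(.437,-.186,.054,90)"
```

```text
t [0.916 0.385 3.233] r [-0.009  0.004 -0.099] pos [ 0.4213 -0.2223  0.1834] F [-0.34  0.13  0.36] T [-0.066 -0.066 -0.003] w 0.0373 clk 1.23
```

Emit:
jog_arm(steps=[{"tx": 0.91,"ty": 0.38,"tz": 1.0,"rx": 0,"ry": 0,"rz": -0.1},{"tx": 0.91,"ty": 0.38,"tz": 2.0,"rx": 0,"ry": 0,"rz": -0.1},{"tx": 0.91,"ty": 0.38,"tz": 2.3,"rx": 0,"ry": 0,"rz": -0.1},{"tx": 0.91,"ty": 0.38,"tz": 2.3,"rx": 0,"ry": 0,"rz": -0.1}])

```text
clock: 1.72
ee_pos: [0.4368, -0.1868, 0.0915]
eef_rot: [-2.222, -2.22, 0.003]
contact_force: [0.5, 0.2, 0.1]
grip_width: 0.0373
finger_force: 0.0
```

```bash
python3 -c "
from h import *
units(.437,-.186,.052,90)
im,d,c=grab('side'); cv2.imwrite('pics/s1.png',cv2.resize(im[190:360,130:330,::-1],None,fx=3,fy=3))"
```

```text
t [0.022 0.006 0.988] r [-0.01   0.007 -0.006] pos [ 0.4368 -0.1868  0.0915] F [0.53 0.19 0.07] T [-0.084 -0.079 -0.041] w 0.0373 clk 1.73
```

View pics/s1.png

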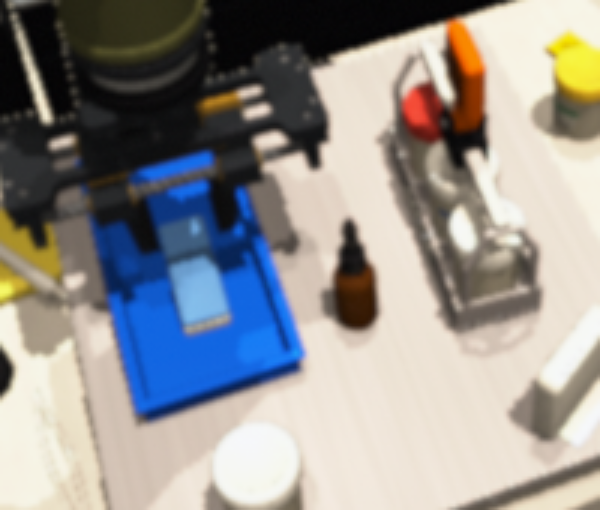

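The side crop shows the fingers (140,235) and (225,205) straddling the mailer (190,280), with the body clear of the dropper (355,290). Descending and gripping.

Emit:
jog_arm(steps=[{"tx": 0,"ty": 0,"tz": 0.5,"rx": 0,"ry": 0,"rz": 0},{"tx": 0,"ty": 0,"tz": 0.97,"rx": 0,"ry": 0,"rz": 0},{"tx": 0,"ty": 0,"tz": 0.97,"rx": 0,"ry": 0,"rz": 0}])

```text
clock: 2.15
ee_pos: [0.4376, -0.1862, 0.0533]
eef_rot: [2.22, 2.222, -0.001]
contact_force: [0.6, -0.1, 0.3]
grip_width: 0.0369
finger_force: 0.0
```

Emit:
jog_arm(steps=[{"tx": 0,"ty": 0,"tz": 0,"rx": 0,"ry": 0,"rz": 0},{"tx": 0,"ty": 0,"tz": 0,"rx": 0,"ry": 0,"rz": 0},{"tx": 0,"ty": 0,"tz": 0,"rx": 0,"ry": 0,"rz": 0}], jaw=1.0, force=15)

```text
clock: 2.52
ee_pos: [0.4382, -0.186, 0.0538]
eef_rot: [2.219, 2.221, 0.001]
contact_force: [-0.2, -0.7, 7.1]
grip_width: 0.0297
finger_force: 14.9
```

Emit:
jog_arm(steps=[{"tx": 0,"ty": 0,"tz": -0.5,"rx": 0,"ry": 0,"rz": 0},{"tx": 0,"ty": 0,"tz": -1.5,"rx": 0,"ry": 0,"rz": 0},{"tx": 0,"ty": 0,"tz": -2.2,"rx": 0,"ry": 0,"rz": 0}])

```text
clock: 2.9
ee_pos: [0.4377, -0.1856, 0.1425]
eef_rot: [2.219, 2.223, 0.001]
contact_force: [0.0, -1.0, -1.5]
grip_width: 0.0299
finger_force: 14.9
```

```bash
python3 -c "
from h import *
units(.535,-.115,.14,0)
units(.535,-.115,.14,180)
print(robot.sense()['q'])"
```

```text
t [1.761 2.434 0.065] r [ 9.0000e-03 -5.0000e-03  1.1262e+01] pos [ 0.4377 -0.1856  0.1425] F [ 0.03 -1.05 -1.46] T [-0.056 -0.082 -0.011] w 0.0299 clk 2.9
t [1.761 2.434 0.065] r [ 5.0000e-03  9.0000e-03 -1.1238e+01] pos [ 0.4377 -0.1856  0.1425] F [ 0.03 -1.05 -1.46] T [-0.056 -0.082 -0.011] w 0.0299 clk 2.9
[ 0.54185946  0.68389443 -0.37947712  2.09327441  0.55482729  0.46046154
 -0.26283943]
```

Emit:
jog_arm(steps=[{"tx": 0.2,"ty": 0.3,"tz": -0.3,"rx": 0,"ry": 0,"rz": -1.3},{"tx": 0.5,"ty": 0.6,"tz": -0.5,"rx": 0,"ry": 0,"rz": -2.6},{"tx": 0.8,"ty": 1.0,"tz": -0.5,"rx": 0,"ry": 0,"rz": -3.9},{"tx": 1.1,"ty": 1.4,"tz": -0.5,"rx": 0,"ry": 0,"rz": -5.2},{"tx": 1.4,"ty": 1.8,"tz": -0.5,"rx": 0,"ry": 0,"rz": -6.5}])

```text
clock: 3.52
ee_pos: [0.5097, -0.1293, 0.1612]
eef_rot: [1.012, 2.974, -0.001]
contact_force: [0.2, -0.3, -0.7]
grip_width: 0.0298
finger_force: 14.9
```

```bash
python3 -c "
from h import *
units(.532,-.115,.14,180)"
```

```text
t [-0.223  0.622  0.531] r [-4.000e-03  3.000e-03 -4.697e+00] pos [ 0.5097 -0.1293  0.1612] F [ 0.2  -0.27 -0.68] T [ 0.022 -0.189  0.044] w 0.0298 clk 3.52
```

Emit:
jog_arm(steps=[{"tx": -0.1,"ty": 0.3,"tz": 0.0,"rx": 0,"ry": 0,"rz": -1.3},{"tx": -0.22,"ty": 0.6,"tz": 0.0,"rx": 0,"ry": 0,"rz": -2.6},{"tx": -0.22,"ty": 0.6,"tz": 0.1,"rx": 0,"ry": 0,"rz": -3.9},{"tx": -0.22,"ty": 0.6,"tz": 0.5,"rx": 0,"ry": 0,"rz": -4.7},{"tx": -0.22,"ty": 0.6,"tz": 1.0,"rx": 0,"ry": 0,"rz": -4.7}])

```text
clock: 4.15
ee_pos: [0.5313, -0.1163, 0.1208]
eef_rot: [0.008, 3.141, -0.0]
contact_force: [1.7, -0.6, -1.6]
grip_width: 0.0295
finger_force: 14.9
```

```bash
python3 -c "
from h import *
units(.532,-.115,.051,180)"
```

```text
t [-0.017  0.032  1.744] r [-0.002  0.006 -0.036] pos [ 0.5313 -0.1163  0.1208] F [ 1.75 -0.63 -1.58] T [ 0.066 -0.072  0.016] w 0.0295 clk 4.15
```

Emit:
jog_arm(steps=[{"tx": 0,"ty": 0,"tz": 0.8,"rx": 0,"ry": 0,"rz": 0},{"tx": 0,"ty": 0,"tz": 1.4,"rx": 0,"ry": 0,"rz": 0},{"tx": 0,"ty": 0,"tz": 1.65,"rx": 0,"ry": 0,"rz": 0},{"tx": 0,"ty": 0,"tz": 1.65,"rx": 0,"ry": 0,"rz": 0},{"tx": 0,"ty": 0,"tz": 1.65,"rx": 0,"ry": 0,"rz": 0}])

```text
clock: 4.78
ee_pos: [0.5318, -0.1158, 0.0557]
eef_rot: [0.008, 3.14, -0.0]
contact_force: [0.2, -0.6, 0.9]
grip_width: 0.0299
finger_force: 14.9
```

```bash
python3 -c "
from h import *
units(.532,-.115,.050,180)"
```

```text
t [-0.004  0.02   0.143] r [-0.001  0.012 -0.038] pos [ 0.5318 -0.1158  0.0557] F [ 0.18 -0.56  0.87] T [ 0.095 -0.172  0.029] w 0.0299 clk 4.78
```

Emit:
jog_arm(steps=[{"tx": 0,"ty": 0,"tz": 0.06,"rx": 0,"ry": 0,"rz": 0},{"tx": 0,"ty": 0,"tz": 0.11,"rx": 0,"ry": 0,"rz": 0},{"tx": 0,"ty": 0,"tz": 0.14,"rx": 0,"ry": 0,"rz": 0},{"tx": 0,"ty": 0,"tz": 0.14,"rx": 0,"ry": 0,"rz": 0}])

```text
clock: 5.28
ee_pos: [0.5313, -0.1159, 0.0499]
eef_rot: [0.008, 3.141, -0.001]
contact_force: [-1.8, -1.0, 6.9]
grip_width: 0.0298
finger_force: 14.9
```

Emit:
jog_arm(steps=[{"tx": 0,"ty": 0,"tz": 0,"rx": 0,"ry": 0,"rz": 0},{"tx": 0,"ty": 0,"tz": 0,"rx": 0,"ry": 0,"rz": 0},{"tx": 0,"ty": 0,"tz": -0.5,"rx": 0,"ry": 0,"rz": 0},{"tx": 0,"ty": 0,"tz": -1.5,"rx": 0,"ry": 0,"rz": 0},{"tx": 0,"ty": 0,"tz": -3.0,"rx": 0,"ry": 0,"rz": 0}], jaw=0.5)

```text
clock: 5.9
ee_pos: [0.53, -0.1159, 0.169]
eef_rot: [-0.008, -3.138, -0.001]
contact_force: [0.9, -0.3, -0.1]
grip_width: 0.0441
finger_force: 0.0
```

```bash
python3 -c "
from h import *
units(.6158,-.2166,.3,90)"
```

```text
t [-2.145 -2.504 -3.283] r [-0.017 -0.024 11.215] pos [ 0.53   -0.1159  0.169 ] F [ 0.86 -0.29 -0.14] T [ 0.001 -0.197  0.047] w 0.0441 clk 5.9
```

Emit:
jog_arm(steps=[{"tx": 0,"ty": 0,"tz": -1.5,"rx": 0,"ry": 0,"rz": 1.3},{"tx": -0.3,"ty": -0.4,"tz": -2.8,"rx": 0,"ry": 0,"rz": 2.6},{"tx": -0.8,"ty": -0.9,"tz": -3.0,"rx": 0,"ry": 0,"rz": 3.9},{"tx": -1.2,"ty": -1.4,"tz": -3.0,"rx": 0,"ry": 0,"rz": 5.2},{"tx": -1.7,"ty": -2.0,"tz": -3.0,"rx": 0,"ry": 0,"rz": 6.5}])

```text
clock: 6.52
ee_pos: [0.599, -0.1965, 0.2893]
eef_rot: [-1.392, -2.816, 0.0]
contact_force: [0.6, 1.1, -0.0]
grip_width: 0.0441
finger_force: 0.0
```

```bash
python3 -c "
from h import *
units(.6158,-.2166,.27,88)"
```

```text
t [-0.654  0.029  0.483] r [-1.000e-03  1.000e-03  4.926e+00] pos [ 0.599  -0.1965  0.2893] F [ 0.61  1.09 -0.01] T [-0.027 -0.092  0.022] w 0.0441 clk 6.53
```

Emit:
jog_arm(steps=[{"tx": -0.3,"ty": 0,"tz": 0,"rx": 0,"ry": 0,"rz": 1.3},{"tx": -0.6,"ty": 0.03,"tz": 0,"rx": 0,"ry": 0,"rz": 2.6},{"tx": -0.62,"ty": 0.03,"tz": 0,"rx": 0,"ry": 0,"rz": 3.9},{"tx": -0.62,"ty": 0.03,"tz": 0,"rx": 0,"ry": 0,"rz": 4.8},{"tx": -0.62,"ty": 0.03,"tz": 0,"rx": 0,"ry": 0,"rz": 4.8}])

```text
clock: 7.15
ee_pos: [0.6147, -0.2148, 0.2889]
eef_rot: [-2.233, -2.21, 0.001]
contact_force: [0.1, -1.1, 0.7]
grip_width: 0.0442
finger_force: 0.0
```

```bash
python3 -c "
from h import *
units(.6158,-.2166,.187,88)
im,d,c=grab('side'); cv2.imwrite('pics/s2.png',cv2.resize(im[150:340,130:350,::-1],None,fx=3.4,fy=3.1))"
```

```text
t [-0.044  0.029  2.548] r [-0.004  0.002  0.175] pos [ 0.6147 -0.2148  0.2889] F [ 0.09 -1.14  0.65] T [-0.09  -0.135 -0.016] w 0.0442 clk 7.15
```

View pics/s2.png

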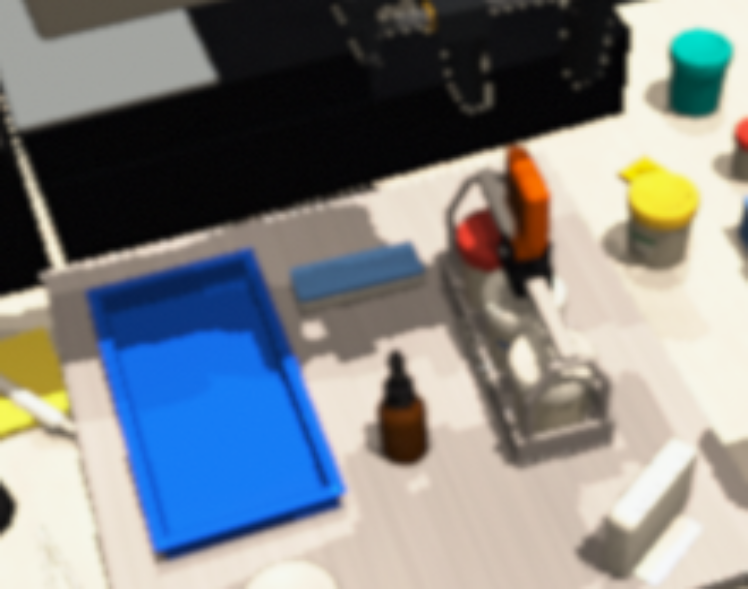

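The side crop shows the mailer flat on the platform at (358,275), between the tray and the carrier and free of both. The handle (528,205) is upright below the fingers. Descending to grip it.

Emit:
jog_arm(steps=[{"tx": -0.04,"ty": 0.03,"tz": 1.0,"rx": 0,"ry": 0,"rz": 0.18},{"tx": -0.04,"ty": 0.03,"tz": 2.0,"rx": 0,"ry": 0,"rz": 0.18},{"tx": -0.04,"ty": 0.03,"tz": 2.54,"rx": 0,"ry": 0,"rz": 0.18},{"tx": -0.04,"ty": 0.03,"tz": 2.54,"rx": 0,"ry": 0,"rz": 0.18},{"tx": -0.04,"ty": 0.03,"tz": 2.54,"rx": 0,"ry": 0,"rz": 0.18}])

```text
clock: 7.82
ee_pos: [0.6168, -0.2166, 0.1886]
eef_rot: [2.261, 2.18, 0.002]
contact_force: [0.0, 0.1, 0.4]
grip_width: 0.0439
finger_force: 0.0
```

Emit:
jog_arm(steps=[{"tx": 0,"ty": 0,"tz": 0,"rx": 0,"ry": 0,"rz": 0},{"tx": 0,"ty": 0,"tz": 0,"rx": 0,"ry": 0,"rz": 0},{"tx": 0,"ty": 0,"tz": 0,"rx": 0,"ry": 0,"rz": 0},{"tx": 0,"ty": 0,"tz": 0,"rx": 0,"ry": 0,"rz": 0}], jaw=1.0, force=25)

```text
clock: 8.32
ee_pos: [0.6158, -0.2168, 0.1879]
eef_rot: [-2.263, -2.179, 0.001]
contact_force: [-0.6, 0.2, 3.4]
grip_width: 0.0141
finger_force: 25.0
```

```bash
python3 -c "
from h import *
units(.6158,-.2166,.187,88)"
```

```text
t [0.004 0.001 0.023] r [-0.003  0.002 -0.021] pos [ 0.6158 -0.2168  0.1879] F [-0.65  0.19  3.41] T [-0.002  0.292 -0.182] w 0.0141 clk 8.32
```

```bash
cat > tilt.py <<'E'
from h import *
import sys
# carrier tilt from plane fits: z of the pot lids (z .1-.13) and rail (z>.138) as function of t along carrier
def tilt(cx=.6162,cy=-.2132,yaw=87.7,z0=0.,show=None):
    c,s=np.cos(np.radians(yaw)),np.sin(np.radians(yaw)); out=[]
    for n in("side","top"):
        ps=[]
        for k in range(2):
            im,d,cal=grab(n); ps.append(cloud(d,cal).reshape(-1,3))
        if show: cv2.imwrite(f"pics/{show}_{n}.png",im[:,:,::-1])
        P=np.vstack(ps); P=P[np.isfinite(P[:,2])]
        t=(P[:,0]-cx)*c+(P[:,1]-cy)*s; w=-(P[:,0]-cx)*s+(P[:,1]-cy)*c; z=P[:,2]-z0
        for nm,lo,hi,ww in(("lid",.108,.132,.022),("rail",.14,.163,.012)):
            m=(abs(w)<ww)&(abs(t)<.085)&(z>lo)&(z<hi)
            r=[]
            for sg in(-1,1):
                q=m&(sg*t>.035); r.append((q.sum(),np.round(np.median(z[q])*1e3,2) if q.any() else None))
            out.append((n,nm,r))
    for o in out: print(*o)
if __name__=="__main__":
    tilt(show=sys.argv[1] if len(sys.argv)>1 else None, z0=float(sys.argv[2]) if len(sys.argv)>2 else 0)
    units(.6158,-.2166,.187,88)
E
python3 tilt.py base
```

```text
side lid [(np.int64(637), np.float64(116.4)), (np.int64(331), np.float64(116.75))]
side rail [(np.int64(356), np.float64(150.33)), (np.int64(13), np.float64(143.67))]
top lid [(np.int64(0), None), (np.int64(460), np.float64(116.38))]
top rail [(np.int64(0), None), (np.int64(227), np.float64(150.47))]
t [ 0.003 -0.005  0.024] r [ 0.     0.002 -0.019] pos [ 0.616  -0.2167  0.188 ] F [-1.82  0.67  4.24] T [-0.037  0.376 -0.11 ] w 0.0138 clk 8.53
```

Emit:
jog_arm(steps=[{"tx": 0,"ty": 0,"tz": -0.06,"rx": 0,"ry": 0,"rz": 0},{"tx": 0,"ty": 0,"tz": -0.13,"rx": 0,"ry": 0,"rz": 0},{"tx": 0,"ty": 0,"tz": -0.15,"rx": 0,"ry": 0,"rz": 0},{"tx": 0,"ty": 0,"tz": -0.15,"rx": 0,"ry": 0,"rz": 0},{"tx": 0,"ty": 0,"tz": -0.15,"rx": 0,"ry": 0,"rz": 0}])

```text
clock: 9.15
ee_pos: [0.6159, -0.2167, 0.1934]
eef_rot: [-2.262, -2.18, 0.0]
contact_force: [-0.5, -0.2, -4.8]
grip_width: 0.0134
finger_force: 25.0
```

```bash
python3 tilt.py lift1 0.003
```

```text
side lid [(np.int64(665), np.float64(117.15)), (np.int64(336), np.float64(120.64))]
side rail [(np.int64(367), np.float64(151.1)), (np.int64(17), np.float64(147.7))]
top lid [(np.int64(0), None), (np.int64(472), np.float64(120.3))]
top rail [(np.int64(0), None), (np.int64(229), np.float64(154.54))]
t [ 0.001 -0.005  0.163] r [-0.001  0.    -0.017] pos [ 0.616  -0.2167  0.1935] F [ 0.78  0.04 -4.34] T [-0.046 -0.118  0.001] w 0.0136 clk 9.35
```

Emit:
jog_arm(steps=[{"tx": 0,"ty": 0,"tz": 0.08,"rx": 0,"ry": 0,"rz": 0},{"tx": 0,"ty": 0,"tz": 0.15,"rx": 0,"ry": 0,"rz": 0},{"tx": 0,"ty": 0,"tz": 0.15,"rx": 0,"ry": 0,"rz": 0},{"tx": -0.03,"ty": 0,"tz": 0.15,"rx": 0,"ry": 0,"rz": 0},{"tx": -0.06,"ty": 0,"tz": 0.15,"rx": 0,"ry": 0,"rz": 0}])

```text
clock: 9.98
ee_pos: [0.6162, -0.219, 0.1879]
eef_rot: [2.262, 2.179, 0.001]
contact_force: [-1.6, 2.0, 1.3]
grip_width: 0.014
finger_force: 25.0
```

Emit:
jog_arm(steps=[{"tx": 0,"ty": 0,"tz": 0,"rx": 0,"ry": 0,"rz": 0},{"tx": 0,"ty": 0,"tz": 0,"rx": 0,"ry": 0,"rz": 0},{"tx": 0,"ty": 0,"tz": -0.08,"rx": 0,"ry": 0,"rz": 0},{"tx": 0,"ty": 0,"tz": -0.15,"rx": 0,"ry": 0,"rz": 0},{"tx": 0,"ty": 0,"tz": -0.15,"rx": 0,"ry": 0,"rz": 0}])

```text
clock: 10.6
ee_pos: [0.6158, -0.2194, 0.1934]
eef_rot: [2.263, 2.179, -0.001]
contact_force: [-0.4, 0.3, -4.9]
grip_width: 0.0135
finger_force: 25.0
```

```bash
python3 tilt.py lift2 0.003
```

```text
side lid [(np.int64(704), np.float64(120.64)), (np.int64(339), np.float64(115.34))]
side rail [(np.int64(351), np.float64(155.03)), (np.int64(26), np.float64(142.91))]
top lid [(np.int64(0), None), (np.int64(470), np.float64(115.8))]
top rail [(np.int64(0), None), (np.int64(239), np.float64(149.68))]
t [ 0.062 -0.002  0.159] r [-0.003  0.001 -0.017] pos [ 0.6158 -0.2191  0.1934] F [ 1.04 -0.17 -5.07] T [-0.026 -0.058  0.023] w 0.0139 clk 10.8
```

Emit:
jog_arm(steps=[{"tx": 0,"ty": 0,"tz": 0,"rx": 0,"ry": 0,"rz": 0},{"tx": 0,"ty": 0,"tz": 0,"rx": 0,"ry": 0,"rz": 0},{"tx": 0,"ty": 0,"tz": 0,"rx": 0,"ry": 0,"rz": 0},{"tx": 0,"ty": 0,"tz": 0,"rx": 0,"ry": 0,"rz": 0},{"tx": 0,"ty": 0,"tz": 0,"rx": 0,"ry": 0,"rz": 0}])

```text
clock: 11.42
ee_pos: [0.616, -0.2191, 0.1936]
eef_rot: [2.262, 2.18, -0.0]
contact_force: [-0.2, 0.1, -4.1]
grip_width: 0.0144
finger_force: 25.0
```

```bash
cat > tilt2.py <<'E'
from h import *
import sys
def run(z0,cx=.6162,cy=-.2132,yaw=87.7,n=12):
    c,s=np.cos(np.radians(yaw)),np.sin(np.radians(yaw)); L=[]
    for k in range(n):
        im,d,cal=grab("side"); P=cloud(d,cal).reshape(-1,3); P=P[np.isfinite(P[:,2])]
        t=(P[:,0]-cx)*c+(P[:,1]-cy)*s; w=-(P[:,0]-cx)*s+(P[:,1]-cy)*c; z=P[:,2]-z0
        m=(abs(w)<.022)&(abs(t)<.085)&(z>.108)&(z<.132)
        lo,hi=[np.median(z[m&(g*t>.035)])*1e3+z0*1e3 for g in(-1,1)]
        L.append((lo-116.4,hi-116.75))
    L=np.array(L); ang=(L[:,1]-L[:,0])/105
    print("rise -y,+y",np.round(L.mean(0),2),"tilt(+:-y low) series",np.round(ang,3),"mean",round(ang.mean(),4))
if __name__=="__main__":
    run(float(sys.argv[1])); units(.6158,-.2166,.187,88)
E
python3 tilt2.py .003
```

```text
rise -y,+y [6.98 2.8 ] tilt(+:-y low) series [-0.04  -0.04  -0.04  -0.042 -0.039 -0.039 -0.04  -0.039 -0.04  -0.038
 -0.039 -0.04 ] mean -0.0398
t [ 0.061 -0.006  0.165] r [ 0.     0.001 -0.017] pos [ 0.616  -0.219   0.1936] F [-0.66  0.92 -4.88] T [-0.041 -0.122 -0.028] w 0.0133 clk 12.03
```

Emit:
jog_arm(steps=[{"tx": 0,"ty": 0,"tz": 0.08,"rx": 0,"ry": 0,"rz": 0},{"tx": 0,"ty": 0,"tz": 0.15,"rx": 0,"ry": 0,"rz": 0},{"tx": 0,"ty": 0,"tz": 0.15,"rx": 0,"ry": 0,"rz": 0},{"tx": 0.03,"ty": 0,"tz": 0.15,"rx": 0,"ry": 0,"rz": 0},{"tx": 0.05,"ty": 0,"tz": 0.15,"rx": 0,"ry": 0,"rz": 0}])

```text
clock: 12.65
ee_pos: [0.6163, -0.2171, 0.1879]
eef_rot: [2.262, 2.179, 0.0]
contact_force: [-0.0, -2.1, 0.2]
grip_width: 0.0138
finger_force: 25.0
```

Emit:
jog_arm(steps=[{"tx": 0,"ty": 0,"tz": 0,"rx": 0,"ry": 0,"rz": 0},{"tx": 0,"ty": 0,"tz": -0.05,"rx": 0,"ry": 0,"rz": 0},{"tx": 0,"ty": 0,"tz": -0.1,"rx": 0,"ry": 0,"rz": 0},{"tx": 0,"ty": 0,"tz": -0.13,"rx": 0,"ry": 0,"rz": 0},{"tx": 0,"ty": 0,"tz": -0.15,"rx": 0,"ry": 0,"rz": 0}])

```text
clock: 13.28
ee_pos: [0.6159, -0.2169, 0.1934]
eef_rot: [-2.262, -2.18, 0.0]
contact_force: [0.8, 0.6, -5.1]
grip_width: 0.0137
finger_force: 25.0
```

Emit:
jog_arm(steps=[{"tx": 0,"ty": 0,"tz": 0,"rx": 0,"ry": 0,"rz": 0},{"tx": 0,"ty": 0,"tz": 0,"rx": 0,"ry": 0,"rz": 0},{"tx": 0,"ty": 0,"tz": 0,"rx": 0,"ry": 0,"rz": 0},{"tx": 0,"ty": 0,"tz": 0,"rx": 0,"ry": 0,"rz": 0},{"tx": 0,"ty": 0,"tz": 0,"rx": 0,"ry": 0,"rz": 0}])

```text
clock: 13.9
ee_pos: [0.616, -0.2171, 0.1936]
eef_rot: [2.263, 2.18, -0.0]
contact_force: [-1.0, 0.1, -4.2]
grip_width: 0.0138
finger_force: 25.0
```

```bash
python3 tilt2.py .003
```

```text
rise -y,+y [3.79 7.13] tilt(+:-y low) series [0.029 0.03  0.035 0.03  0.033 0.033 0.033 0.032 0.029 0.032 0.034 0.031] mean 0.0318
t [ 0.011 -0.007  0.164] r [ 0.001  0.    -0.017] pos [ 0.616  -0.2171  0.1936] F [ 1.05 -0.02 -4.5 ] T [-0.026 -0.078 -0.012] w 0.0137 clk 14.5
```

Emit:
jog_arm(steps=[{"tx": 0,"ty": 0,"tz": 0.08,"rx": 0,"ry": 0,"rz": 0},{"tx": 0,"ty": 0,"tz": 0.15,"rx": 0,"ry": 0,"rz": 0},{"tx": 0,"ty": 0,"tz": 0.15,"rx": 0,"ry": 0,"rz": 0},{"tx": -0.01,"ty": 0,"tz": 0.15,"rx": 0,"ry": 0,"rz": 0},{"tx": -0.022,"ty": 0,"tz": 0.15,"rx": 0,"ry": 0,"rz": 0}])

```text
clock: 15.12
ee_pos: [0.6162, -0.2178, 0.1879]
eef_rot: [2.262, 2.179, 0.001]
contact_force: [-0.9, 1.8, 0.0]
grip_width: 0.014
finger_force: 25.0
```

Emit:
jog_arm(steps=[{"tx": 0,"ty": 0,"tz": 0,"rx": 0,"ry": 0,"rz": 0},{"tx": 0,"ty": 0,"tz": -0.05,"rx": 0,"ry": 0,"rz": 0},{"tx": 0,"ty": 0,"tz": -0.1,"rx": 0,"ry": 0,"rz": 0},{"tx": 0,"ty": 0,"tz": -0.13,"rx": 0,"ry": 0,"rz": 0},{"tx": 0,"ty": 0,"tz": -0.15,"rx": 0,"ry": 0,"rz": 0}])

```text
clock: 15.75
ee_pos: [0.6159, -0.2181, 0.1934]
eef_rot: [-2.263, -2.179, 0.0]
contact_force: [-0.3, -0.5, -5.0]
grip_width: 0.0141
finger_force: 25.0
```

Emit:
jog_arm(steps=[{"tx": 0,"ty": 0,"tz": 0,"rx": 0,"ry": 0,"rz": 0},{"tx": 0,"ty": 0,"tz": 0,"rx": 0,"ry": 0,"rz": 0},{"tx": 0,"ty": 0,"tz": 0,"rx": 0,"ry": 0,"rz": 0},{"tx": 0,"ty": 0,"tz": 0,"rx": 0,"ry": 0,"rz": 0},{"tx": 0,"ty": 0,"tz": 0,"rx": 0,"ry": 0,"rz": 0}])

```text
clock: 16.38
ee_pos: [0.616, -0.2179, 0.1936]
eef_rot: [2.262, 2.18, -0.0]
contact_force: [-0.5, -0.2, -4.7]
grip_width: 0.0136
finger_force: 25.0
```

```bash
python3 tilt2.py .003
```

```text
rise -y,+y [6.36 3.87] tilt(+:-y low) series [-0.024 -0.023 -0.026 -0.024 -0.025 -0.021 -0.024 -0.025 -0.023 -0.023
 -0.022 -0.024] mean -0.0237
t [ 0.034 -0.006  0.164] r [ 0.     0.001 -0.018] pos [ 0.616  -0.218   0.1936] F [ 0.81 -0.42 -4.93] T [-0.038 -0.075 -0.047] w 0.0136 clk 16.98
```

Emit:
jog_arm(steps=[{"tx": 0,"ty": 0,"tz": 0.08,"rx": 0,"ry": 0,"rz": 0},{"tx": 0,"ty": 0,"tz": 0.15,"rx": 0,"ry": 0,"rz": 0},{"tx": 0,"ty": 0,"tz": 0.15,"rx": 0,"ry": 0,"rz": 0},{"tx": 0.006,"ty": 0,"tz": 0.15,"rx": 0,"ry": 0,"rz": 0},{"tx": 0.012,"ty": 0,"tz": 0.15,"rx": 0,"ry": 0,"rz": 0}])

```text
clock: 17.6
ee_pos: [0.6162, -0.2178, 0.1879]
eef_rot: [2.262, 2.179, 0.0]
contact_force: [-1.2, -0.8, -0.3]
grip_width: 0.0139
finger_force: 25.0
```

Emit:
jog_arm(steps=[{"tx": 0,"ty": 0,"tz": 0,"rx": 0,"ry": 0,"rz": 0},{"tx": 0,"ty": 0,"tz": -0.05,"rx": 0,"ry": 0,"rz": 0},{"tx": 0,"ty": 0,"tz": -0.1,"rx": 0,"ry": 0,"rz": 0},{"tx": 0,"ty": 0,"tz": -0.13,"rx": 0,"ry": 0,"rz": 0},{"tx": 0,"ty": 0,"tz": -0.15,"rx": 0,"ry": 0,"rz": 0}])

```text
clock: 18.23
ee_pos: [0.6159, -0.2173, 0.1935]
eef_rot: [-2.262, -2.18, -0.0]
contact_force: [-0.4, 0.7, -4.5]
grip_width: 0.0135
finger_force: 25.0
```

Emit:
jog_arm(steps=[{"tx": 0,"ty": 0,"tz": 0,"rx": 0,"ry": 0,"rz": 0},{"tx": 0,"ty": 0,"tz": 0,"rx": 0,"ry": 0,"rz": 0},{"tx": 0,"ty": 0,"tz": 0,"rx": 0,"ry": 0,"rz": 0},{"tx": 0,"ty": 0,"tz": 0,"rx": 0,"ry": 0,"rz": 0},{"tx": 0,"ty": 0,"tz": 0,"rx": 0,"ry": 0,"rz": 0}])

```text
clock: 18.85
ee_pos: [0.616, -0.2175, 0.1936]
eef_rot: [2.262, 2.179, -0.0]
contact_force: [0.9, -0.6, -4.0]
grip_width: 0.0136
finger_force: 25.0
```

```bash
python3 tilt2.py .003
```

```text
rise -y,+y [5.1  5.59] tilt(+:-y low) series [0.004 0.007 0.005 0.005 0.004 0.004 0.005 0.007 0.003 0.002 0.004 0.006] mean 0.0047
t [ 0.021 -0.006  0.165] r [ 0.     0.    -0.017] pos [ 0.616  -0.2174  0.1936] F [ 0.04  0.66 -3.76] T [-0.058 -0.047  0.022] w 0.0138 clk 19.45
```

Emit:
jog_arm(steps=[{"tx": 0,"ty": 0,"tz": -0.1,"rx": 0,"ry": 0,"rz": 0},{"tx": 0,"ty": 0,"tz": -0.35,"rx": 0,"ry": 0,"rz": 0},{"tx": 0,"ty": 0,"tz": -0.75,"rx": 0,"ry": 0,"rz": 0},{"tx": 0,"ty": 0,"tz": -1.2,"rx": 0,"ry": 0,"rz": 0},{"tx": 0,"ty": 0,"tz": -1.65,"rx": 0,"ry": 0,"rz": 0}])

```text
clock: 20.08
ee_pos: [0.6163, -0.2174, 0.2615]
eef_rot: [2.262, 2.179, 0.001]
contact_force: [-0.1, -0.4, -4.9]
grip_width: 0.0138
finger_force: 25.0
```

Emit:
jog_arm(steps=[{"tx": 0,"ty": 0,"tz": -0.45,"rx": 0,"ry": 0,"rz": 0},{"tx": 0,"ty": 0,"tz": -0.85,"rx": 0,"ry": 0,"rz": 0},{"tx": 0,"ty": 0,"tz": -1.15,"rx": 0,"ry": 0,"rz": 0},{"tx": 0,"ty": 0,"tz": -1.3,"rx": 0,"ry": 0,"rz": 0},{"tx": 0,"ty": 0,"tz": -1.35,"rx": 0,"ry": 0,"rz": 0}])

```text
clock: 20.7
ee_pos: [0.6159, -0.2175, 0.3137]
eef_rot: [-2.262, -2.18, 0.0]
contact_force: [-0.8, 0.1, -4.2]
grip_width: 0.0134
finger_force: 25.0
```

```bash
python3 tilt2.py .123; python3 -c "
from h import *
units(.433,-.1865,.315,90.9)"
```

```text
rise -y,+y [124.72 125.17] tilt(+:-y low) series [0.002 0.005 0.005 0.006 0.004 0.002 0.007 0.006 0.004 0.006 0.004 0.001] mean 0.0043
t [ 0.021 -0.005  3.162] r [-0.001  0.    -0.017] pos [ 0.616  -0.2174  0.3135] F [ 0.3   0.74 -5.36] T [ 0.023 -0.107 -0.006] w 0.0139 clk 21.3
t [ 0.603 -4.601 -0.037] r [-0.001  0.    -0.379] pos [ 0.616  -0.2174  0.3135] F [ 0.3   0.74 -5.36] T [ 0.023 -0.107 -0.006] w 0.0139 clk 21.3
```

Emit:
jog_arm(steps=[{"tx": 0.03,"ty": -0.2,"tz": 0,"rx": 0,"ry": 0,"rz": -0.02},{"tx": 0.08,"ty": -0.6,"tz": 0,"rx": 0,"ry": 0,"rz": -0.05},{"tx": 0.15,"ty": -1.1,"tz": 0,"rx": 0,"ry": 0,"rz": -0.1},{"tx": 0.22,"ty": -1.7,"tz": 0,"rx": 0,"ry": 0,"rz": -0.15},{"tx": 0.3,"ty": -2.3,"tz": 0,"rx": 0,"ry": 0,"rz": -0.2}])

```text
clock: 21.92
ee_pos: [0.5232, -0.2019, 0.3137]
eef_rot: [2.231, 2.211, -0.001]
contact_force: [0.0, 0.0, -3.7]
grip_width: 0.0135
finger_force: 25.0
```

Emit:
jog_arm(steps=[{"tx": 0.08,"ty": -0.6,"tz": 0,"rx": 0,"ry": 0,"rz": -0.05},{"tx": 0.15,"ty": -1.2,"tz": 0,"rx": 0,"ry": 0,"rz": -0.1},{"tx": 0.22,"ty": -1.7,"tz": 0,"rx": 0,"ry": 0,"rz": -0.15},{"tx": 0.27,"ty": -2.1,"tz": 0,"rx": 0,"ry": 0,"rz": -0.18},{"tx": 0.29,"ty": -2.28,"tz": 0,"rx": 0,"ry": 0,"rz": -0.18}])

```text
clock: 22.55
ee_pos: [0.4322, -0.1895, 0.3139]
eef_rot: [2.204, 2.238, -0.001]
contact_force: [0.1, 0.1, -3.8]
grip_width: 0.0134
finger_force: 25.0
```

Emit:
jog_arm(steps=[{"tx": 0,"ty": 0,"tz": 0,"rx": 0,"ry": 0,"rz": 0},{"tx": 0,"ty": 0,"tz": 0,"rx": 0,"ry": 0,"rz": 0},{"tx": 0,"ty": 0,"tz": 0,"rx": 0,"ry": 0,"rz": 0},{"tx": 0,"ty": 0,"tz": 0,"rx": 0,"ry": 0,"rz": 0}])

```text
clock: 23.05
ee_pos: [0.4337, -0.1895, 0.3135]
eef_rot: [-2.204, -2.239, -0.0]
contact_force: [-0.4, -0.8, -5.1]
grip_width: 0.0138
finger_force: 25.0
```

```bash
python3 -c "
from h import *
import tilt2
tilt2.run(.123,cx=.433,cy=-.1822,yaw=90.6,n=4)
units(.433,-.1865,.315,90.9)
im,d,c=grab('side'); cv2.imwrite('pics/s3.png',cv2.resize(im[110:390,90:370,::-1],None,fx=2.1,fy=2.1))
im,d,c=grab('top');P=cloud(d,c).reshape(-1,3); P=P[np.isfinite(P[:,2])]
m=(P[:,2]>.19)&(P[:,2]<.285)&(P[:,0]>.36)&(P[:,0]<.52)&(P[:,1]>-.3)&(P[:,1]<-.08)
print(m.sum(),cv2.minAreaRect((P[m][:,:2]*1000).astype(np.float32)))"
```

```text
rise -y,+y [124.94 125.5 ] tilt(+:-y low) series [0.005 0.005 0.005 0.006] mean 0.0054
t [ 0.076 -0.012 -0.037] r [ 0. -0.  0.] pos [ 0.4335 -0.1895  0.3135] F [-0.22 -0.21 -5.14] T [-0.05  -0.082  0.005] w 0.0135 clk 23.25
481 ((436.8609619140625, -183.4830322265625), (56.667171478271484, 160.9518585205078), 1.7190570831298828)
```

View pics/s3.png

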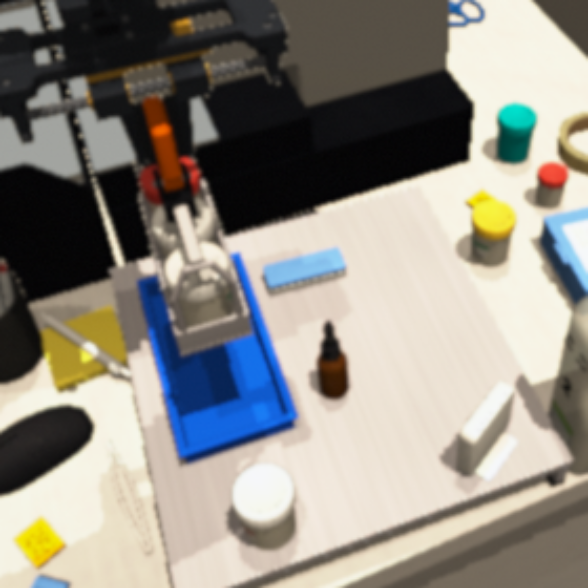

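The side crop shows the carrier (195,255) hanging level over the tray, clear of the dropper (332,365) and mailer (303,268). Lowering it.

Emit:
jog_arm(steps=[{"tx": 0.01,"ty": -0.02,"tz": 0.15,"rx": 0,"ry": 0,"rz": 0},{"tx": 0.03,"ty": -0.05,"tz": 0.45,"rx": 0,"ry": 0,"rz": 0},{"tx": 0.03,"ty": -0.05,"tz": 0.85,"rx": 0,"ry": 0,"rz": 0},{"tx": 0.03,"ty": -0.05,"tz": 1.25,"rx": 0,"ry": 0,"rz": 0},{"tx": 0.03,"ty": -0.05,"tz": 1.6,"rx": 0,"ry": 0,"rz": 0}])

```text
clock: 23.98
ee_pos: [0.431, -0.1883, 0.2483]
eef_rot: [-2.203, -2.238, 0.001]
contact_force: [-0.1, -0.0, -4.8]
grip_width: 0.0139
finger_force: 25.0
```

Emit:
jog_arm(steps=[{"tx": 0,"ty": 0,"tz": 0.35,"rx": 0,"ry": 0,"rz": 0},{"tx": 0,"ty": 0,"tz": 0.7,"rx": 0,"ry": 0,"rz": 0},{"tx": 0,"ty": 0,"tz": 0.95,"rx": 0,"ry": 0,"rz": 0},{"tx": 0,"ty": 0,"tz": 1.1,"rx": 0,"ry": 0,"rz": 0},{"tx": 0,"ty": 0,"tz": 1.2,"rx": 0,"ry": 0,"rz": 0}])

```text
clock: 24.6
ee_pos: [0.4316, -0.1884, 0.2014]
eef_rot: [2.204, 2.239, 0.0]
contact_force: [-0.1, 0.5, -4.0]
grip_width: 0.0138
finger_force: 25.0
```

Emit:
jog_arm(steps=[{"tx": 0,"ty": 0,"tz": 0.03,"rx": 0,"ry": 0,"rz": 0},{"tx": 0,"ty": 0,"tz": 0.06,"rx": 0,"ry": 0,"rz": 0},{"tx": 0,"ty": 0,"tz": 0.08,"rx": 0,"ry": 0,"rz": 0},{"tx": 0,"ty": 0,"tz": 0.08,"rx": 0,"ry": 0,"rz": 0}])

```text
clock: 25.1
ee_pos: [0.4314, -0.1884, 0.1984]
eef_rot: [2.204, 2.239, 0.0]
contact_force: [0.2, -0.5, -5.2]
grip_width: 0.0138
finger_force: 25.0
```

```bash
python3 -c "
from h import *
import tilt2
units(.433,-.1865,.192,90.9)
tilt2.run(.008,cx=.433,cy=-.1822,yaw=90.6,n=3)"
```

```text
t [0.048 0.04  0.161] r [ 0.001  0.001 -0.   ] pos [ 0.4314 -0.1884  0.1984] F [ 0.24 -0.49 -5.16] T [ 0.05  -0.064  0.033] w 0.0138 clk 25.1
rise -y,+y [10.17  9.88] tilt(+:-y low) series [-0.001 -0.001 -0.006] mean -0.0028
```

Emit:
jog_arm(steps=[{"tx": 0,"ty": 0,"tz": 0.04,"rx": 0,"ry": 0,"rz": 0},{"tx": 0,"ty": 0,"tz": 0.08,"rx": 0,"ry": 0,"rz": 0},{"tx": 0,"ty": 0,"tz": 0.11,"rx": 0,"ry": 0,"rz": 0},{"tx": 0,"ty": 0,"tz": 0.13,"rx": 0,"ry": 0,"rz": 0},{"tx": 0,"ty": 0,"tz": 0.14,"rx": 0,"ry": 0,"rz": 0}])

```text
clock: 25.88
ee_pos: [0.4314, -0.1884, 0.1927]
eef_rot: [2.204, 2.239, -0.0]
contact_force: [-0.4, 1.0, -4.5]
grip_width: 0.0138
finger_force: 25.0
```

Emit:
jog_arm(steps=[{"tx": 0,"ty": 0,"tz": 0.01,"rx": 0,"ry": 0,"rz": 0},{"tx": 0,"ty": 0,"tz": 0.02,"rx": 0,"ry": 0,"rz": 0},{"tx": 0,"ty": 0,"tz": 0.02,"rx": 0,"ry": 0,"rz": 0},{"tx": 0,"ty": 0,"tz": 0.02,"rx": 0,"ry": 0,"rz": 0}])

```text
clock: 26.38
ee_pos: [0.4315, -0.1883, 0.192]
eef_rot: [2.204, 2.239, 0.0]
contact_force: [-0.3, 0.3, -4.3]
grip_width: 0.0141
finger_force: 25.0
```

Still hanging; going down in sub-millimetre steps until the load comes off.

Emit:
jog_arm(steps=[{"tx": 0,"ty": 0,"tz": 0.01,"rx": 0,"ry": 0,"rz": 0},{"tx": 0,"ty": 0,"tz": 0.02,"rx": 0,"ry": 0,"rz": 0},{"tx": 0,"ty": 0,"tz": 0.03,"rx": 0,"ry": 0,"rz": 0},{"tx": 0,"ty": 0,"tz": 0.03,"rx": 0,"ry": 0,"rz": 0}])

```text
clock: 26.88
ee_pos: [0.4317, -0.1884, 0.1918]
eef_rot: [2.203, 2.238, -0.0]
contact_force: [-2.5, 1.0, 8.2]
grip_width: 0.0134
finger_force: 25.0
```

```bash
python3 -c "
from h import *
import tilt2
units(.433,-.1865,.192,90.9)
tilt2.run(.004,cx=.433,cy=-.1822,yaw=90.6,n=3)"
```

```text
t [ 0.046  0.033 -0.006] r [0.007 0.007 0.001] pos [ 0.4317 -0.1884  0.1918] F [-2.45  1.    8.19] T [ 0.276  0.564 -0.043] w 0.0134 clk 26.88
rise -y,+y [3.86 3.53] tilt(+:-y low) series [-0.004 -0.003 -0.002] mean -0.0031
```

Contact: the lids are 3.7 mm higher than on the platform, matching the 4 mm tray floor. I ease the pressure off, then let go and withdraw.

Emit:
jog_arm(steps=[{"tx": 0,"ty": 0,"tz": -0.02,"rx": 0,"ry": 0,"rz": 0},{"tx": 0,"ty": 0,"tz": -0.02,"rx": 0,"ry": 0,"rz": 0}])

```text
clock: 27.28
ee_pos: [0.4315, -0.1884, 0.1918]
eef_rot: [2.204, 2.239, 0.0]
contact_force: [-1.3, 1.5, 3.8]
grip_width: 0.0139
finger_force: 25.0
```

Emit:
jog_arm(steps=[{"tx": 0,"ty": 0,"tz": 0,"rx": 0,"ry": 0,"rz": 0},{"tx": 0,"ty": 0,"tz": 0,"rx": 0,"ry": 0,"rz": 0},{"tx": 0,"ty": 0,"tz": 0,"rx": 0,"ry": 0,"rz": 0},{"tx": 0,"ty": 0,"tz": 0,"rx": 0,"ry": 0,"rz": 0}], jaw=0.5)

```text
clock: 27.78
ee_pos: [0.4315, -0.1885, 0.1915]
eef_rot: [2.204, 2.239, 0.0]
contact_force: [0.1, 0.6, 1.1]
grip_width: 0.0439
finger_force: 0.0
```

Emit:
jog_arm(steps=[{"tx": 0,"ty": 0,"tz": -0.3,"rx": 0,"ry": 0,"rz": 0},{"tx": 0,"ty": 0,"tz": -0.9,"rx": 0,"ry": 0,"rz": 0},{"tx": 0,"ty": 0,"tz": -1.8,"rx": 0,"ry": 0,"rz": 0},{"tx": 0,"ty": 0,"tz": -2.8,"rx": 0,"ry": 0,"rz": 0},{"tx": 0,"ty": 0,"tz": -2.8,"rx": 0,"ry": 0,"rz": 0}])

```text
clock: 28.4
ee_pos: [0.4333, -0.1886, 0.3068]
eef_rot: [2.2, 2.234, 0.005]
contact_force: [1.1, 0.2, -0.1]
grip_width: 0.0439
finger_force: 0.0
```

```bash
python3 -c "
from h import *
import tilt2
units(.433,-.1865,.3,90.9)
tilt2.run(.004,cx=.433,cy=-.1822,yaw=90.6,n=3)
im,d,c=grab('side'); cv2.imwrite('pics/s4.png',cv2.resize(im[110:390,90:370,::-1],None,fx=2.1,fy=2.1))"
```

```text
t [ 0.053 -0.009  0.17 ] r [ 0.047  0.017 -0.002] pos [ 0.4333 -0.1886  0.3068] F [ 1.11  0.23 -0.14] T [-0.043 -0.119 -0.02 ] w 0.0439 clk 28.4
rise -y,+y [3.81 3.88] tilt(+:-y low) series [-0.001  0.003  0.001] mean 0.0007
```

View pics/s4.png

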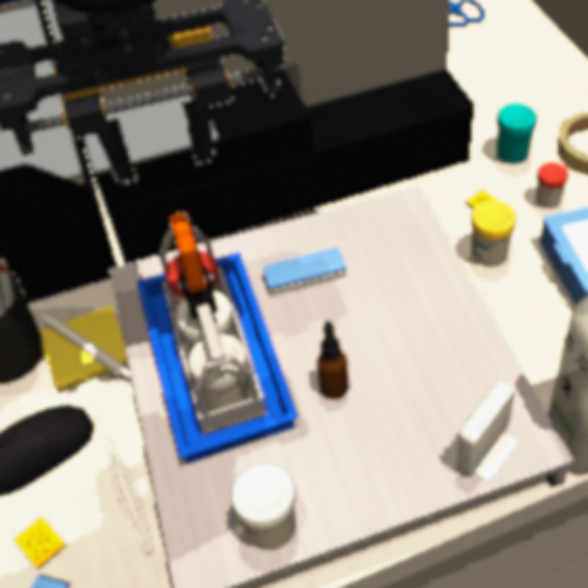

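The carrier (215,335) stands flat inside the tray with the handle (187,255) upright and free. The mailer (303,268), dropper, timer and spare pot are undisturbed, and the gripper is well clear, so I hand the job in.

```bash
python3 -c "
from plant import robot
print(robot.finish_job())"
```

```text
the job is handed in; nothing more can be done
None
```

The job is handed in at about 28 s of the 64 s allowed: the mailer lies flat beside the tray, and the carrier, hung level to within 0.005 rad, stands flat in the tray, released, with nothing else disturbed in the last picture.

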